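# Clamp the rectangular template in the sample gauge

## Task

Pick the rectangular template up by its handle and lay it flat on the bed of the sample gauge, lengthwise between the end stop and the sliding fence, and let go of it. Then hold the fence's sprung lock tab pressed down while you slide the fence along the rail, until the template is pinned square and snug between fence and end stop, and let the tab spring back up so that the fence is locked there. Never drag the fence while its tab is up, and leave the round template, the weight and the jar where they are.

Things in the scene. Friction and masses are not known exactly. Their poses are not given: they have to be found in the camera images.
- gauge: Sample gauge fixed to the table: grey steel bed 150 (its x) x 370 (its y) x 12 mm thick. Origin: centre of the bed's underside, on the table; y along the rail, z up. Steel rail 26 mm wide, centred at x = +45, top at z = 26 mm, over the whole length. The template belongs on the bed strip from x = -70 to x = +32 (side of the rail), between end stop and fence.
- stop_face (a point): Middle of the end stop's working face, at gauge x = -20, y = -150, z = 21 mm; it looks to gauge +y, towards the fence. The stop is a fixed steel bar across the bed, 100 mm (gauge x) x 20 mm, top at z = 30 mm. Axes parallel to the gauge's.
- fence (a joint): Position of the sliding fence along the rail, m; grows towards the end stop (gauge -y); range 0 to 0.20. Fence face and stop face are 0.270 minus this value apart. Dark steel carriage 50 x 64 mm, top at z = 47 mm, on the rail. A spring brake locks it (holds about 30 N) unless its tab is pressed; then it slides with about 1 N and stays where it is left.
- fence_face (a point): Centre of the pushing face of the fence's steel arm, looking to gauge -y, 24 mm above the table; moves with the fence. The arm is 14 mm thick, reaches across the bed from gauge x = -64 to +32 mm, z = 13.5 to 34 mm. The tab's centre lies 30 mm behind this face (gauge +y) and 61 mm to gauge +x. Axes parallel to the gauge's.
- tab (a joint): How far the fence's lock tab is pressed down, m: 0 = up (fence locked), 0.006 = fully down on its limit. Sprung: it yields from the first touch and takes about 7 N (up to 9) to go fully down. The brake lets go only in the last part, so hold the tab at 0.005 or more while sliding. Springs back to 0 (within 1 mm) when let go.
- tab_top (a point): Centre of the lock tab's pressing surface; moves with tab and fence. Black plastic plate on top of the carriage, 36 mm (gauge x) x 60 mm (along the rail), surface at z = 60 mm when up, with an upright lip 5 mm thick, 7 mm high at each end along the rail (50 mm clear between lips), open at the sides. Axes parallel to the gauge's.
- template_grip (a point): Rectangular aluminium template, loose, 0.15 to 0.3 kg: plate 60 (its x) x 100 (its y) x 8 mm; on its middle a black handle block 20 (x) x 56 (y) mm, up to 44 mm above the underside. This point: on the vertical centre line, 32 mm above the underside, the height to grip, across the 20 mm. Axes are the template's, z up; a half turn makes no difference.
- disc: Round aluminium template, 90 mm diameter, 8 mm thick, with a round knob 24 mm across to 44 mm high; loose; origin at the centre of its underside. Leave alone.
- weight: Steel balance weight, 38 mm diameter, 64 mm high; loose; origin at the centre of its underside. Leave alone.
- jar: Small clear jar with a white cap, 56 mm diameter, 80 mm high; loose; origin at the centre of its underside. Leave alone.
There are look-alikes about, which are no part of the job. Leave any yellow look-alike of the part that bears template_grip alone.

How it is judged:
On the way, in this order (a step that is already met when the one before it is completed fails the run):
1. the rectangular template lies flat on the bed between end stop and fence, lengthwise, let go of (z of template_grip in the frame of gauge between 0.04 and 0.048 m and angle between template_grip's own z axis and vertical below 0.06 rad and x of template_grip in the frame of gauge between -0.046 and 0.012 m and y of template_grip in the frame of gauge above -0.106 m and y of template_grip in the frame of fence_face below -0.045 m and angle between the y axis of template_grip and the y axis of gauge, either way round below 0.35 rad and contact force between the fingers and anything else below 0.3 N), for 0.2 s.
2. the tab is held pressed while the fence is slid up to the template (value of joint tab above 0.0015 m and value of joint fence above 0.15 m), for 0.1 s.
At the end, for the whole second after the job is handed in: The rectangular template lies flat on the bed, square (within 0.04 rad) against the end stop (within 3 mm), with the fence up against its other end (total play under 3 mm), and the lock tab is back up (within 1.5 mm), so the fence is locked (z of template_grip in the frame of gauge between 0.04 and 0.048 m and angle between template_grip's own z axis and vertical below 0.06 rad and x of template_grip in the frame of gauge between -0.046 and 0.012 m and angle between the y axis of template_grip and the y axis of gauge, either way round below 0.04 rad and y of template_grip in the frame of gauge between -0.103 and -0.097 m and value of joint fence between 0.167 and 0.173 m and value of joint tab below 0.0015 m); the robot touches nothing.
It fails at once if the round template is moved by more than 20 mm (distance of disc from where it was at the start of the episode above 0.02 m).
It fails at once if the weight is moved by more than 20 mm (distance of weight from where it was at the start of the episode above 0.02 m).
It fails at once if the jar is moved by more than 20 mm (distance of jar from where it was at the start of the episode above 0.02 m).
It fails at once if the fence is dragged while its tab is up (value of joint tab below 0.001 m and (velocity of joint fence above 0.03 m/s or velocity of joint fence below -0.03 m/s)).
It also fails if it takes over 56 s, if anything falls off the work surface, if the arm or the gripper's body presses on something with over 40 N, if the wrist force passes 120 N, or if a joint passes its speed limit or range.

## Robot

A 7-joint arm with a two-finger parallel gripper is mounted at the origin on the work surface. World frame = base frame: x ahead of the robot, y to its left, z up, the work surface at z = 0. Lengths are in m, angles in rad, forces in N, time in s.
With the tool pointing down it reaches from about 0.4 to 0.85 m from the base axis. Payload 10.4 kg.
Tool frame: the origin (TCP) lies at the very end of the fingers, on their centre line; the grasp point (between the pads) lies 19 mm behind it (bot.pinch_z is the distance from the TCP to the grasp point, in m); z points along the fingers, y is the line along which they close (so a half turn about z gives the same grasp; the last joint's range is limited). The gripper opens to 85 mm and grips with 20 to 120 N. Pads are 22 mm wide; open, the fingers measure 114 mm over their backs; the gripper's body (76 mm by 85 mm) begins 54 mm behind the grasp point. The pads swing forward as they close: fully open they stand 13 mm farther back than shut.
Start: joints at [-1.204, 0.332, -0.065, 1.46, 0.022, 1.35, -0.088], TCP at [0.237, 0.578, 0.199] pointing down, gripper open.
Joint ranges: [-2.6, 2.6], [-0.5, 2.12], [-1.47, 1.34], [0.16, 2.42], [-1.27, 4.41], [0.06, 2.06], [-2.6, 2.6]. Speed limits (rad/s): [2.22, 2.22, 2.79, 2.79, 3.14, 3.14, 3.14].

## Interface

Orientations are given as [roll, pitch, yaw] about the fixed x, y, z axes, in that order (R = Rz(yaw) Ry(pitch) Rx(roll)).
In Python, from station import get_state, grab_frame, calibration, bot, regions_of gives the robot as it stands. The module is installed in compiled form; this text tells all that it offers.
- The arm moves only by the tool play_rows, never from a script. Its argument "moves" is a list of rows, each a list of 2 entries, a list of its own where there are three numbers: the shift along the world's x, y, z in mm, then the turn, a rotation vector about the world's x, y, z in rad. A call has 1 to 12 rows; each row is the pose to reach, as a shift and turn from the pose commanded when the call began; what a row does not reach only later rows make up. A row lasts 1/10 s, in which the tool goes at most 50 mm and 8.59 degrees, less where a joint would pass 70% of its speed; a pose out of reach is approached as far as the arm can. A call with a gripper value outside its range is refused whole. "hand" is the finger opening in mm, from 0 to 85.4, set as the call begins (left out, the last holds). The fingers move at their own pace and stop on an object; the grip force is fixed at half the most. Time passes only in rows, so rows that repeat a pose let the fingers close. It gives the time, the measured TCP pose, the force, the opening and the grip force at its end, in the units of the state.
- get_state(): the state, without advancing time (a new reading comes with each control period).
- grab_frame(name): name is "side" or "top" or "wrist"; returns the picture (480x640x3 uint8, red, green, blue); there is no depth.
- calibration(name): a dict with "fx", "fy", "cx", "cy" (pixels), "R" (3x3) and "t" (3): a world point X has camera coordinates R X + t; the wrist camera has in their place "tool_from_camera" (4x4, takes a point from camera to tool coordinates, whose origin is the TCP and whose axes are the flange's). Camera axes: x right, y down, z forward; pixel columns grow to the right and rows downward; lengths in m; the calibration is good to about 2 mm. A picture is of the moment at which its call begins: read the wrist's pose just before it. calibration takes no time and is no camera call.
- bot.finish_job(): hands the job in; it is judged then, once.
Trained networks look in the newest picture that a camera, given by its name, has taken for a name from the list of things; names that differ only in an ending like _2 or _b are one class to them, and where a whole thing is asked for, a point or a joint stands for the part that bears it (a point fixed in the world has none). Each returns a list of dicts, best first, with "confidence" (0 to 1); they miss things now and then, are a little off and sometimes report something else, mostly with a low value. They report only what shows in the picture. A call takes as long as a camera call. They do not tell look-alikes from the thing itself.
- regions_of(name, camera): "region" (480x640 bool, what is visible of it) and "extent" ([left, top, right, bottom] in pixels, round what is visible of it).
The state is a dict: "t": time; "joint_positions": joint angles; "joint_velocities": joint speeds; "effort": joint torques, N m; "tool_pos": TCP position; "tcp_rot": TCP orientation; "wrist_force": force on the tool from outside, world axes, zero at the start; "ft_torque": the same for the moment, N m; "finger_gap": finger opening in m; "grasp_force": force on a finger pad.
Only numpy, scipy, OpenCV 4.12 (cv2) and the standard library are available. Lean on these libraries where they do the work, as an engineer would, in place of code of your own. Each camera call takes 0.05 s, during which the arm holds its last target. There are 200 camera calls.

## Working session

There is one attempt and no reset: what is moved stays moved. The work goes in short steps, Python scripts to look and compute and a tool call to move; the robot and the scene stay as the last step left them, time stands still between calls to the robot, and variables do not carry over. Pictures are saved under pics/ and viewed, at most 10 in all, crops included, and the job is handed in when it is done.

Besides the shell and the picture viewer there is one more tool, called after "Request:" by a JSON object that holds its "name" and its "arguments", one argument or row to a line. play_rows: Moves the arm, as the interface text tells. Its arguments: {"type":"object","properties":{"moves":{"type":"array"},"hand":{"type":"number"}},"required":["moves"]}

```bash
mkdir -p pics
python3 - <<'E'
from station import *
import cv2,numpy as np
s=get_state();print({k:np.round(v,3) for k,v in s.items() if k in('t','tool_pos','tcp_rot','finger_gap','wrist_force')})
for c in('top','side'):
    im=grab_frame(c);cv2.imwrite(f'pics/{c}0.png',im[:,:,::-1])
    k=calibration(c);print(c,k['fx'],k['cx'],k['cy'],(-k['R'].T@k['t']).round(3))
    for n in('gauge','template_grip','fence','tab','disc'):
        for r in regions_of(n,c)[:3]:
            ys,xs=np.nonzero(r['region']);print(n,round(r['confidence'],2),np.round(r['extent']),xs.mean().round(),ys.mean().round(),len(xs))
print(calibration('wrist'))
E
```

```text
{'t': np.float64(0.0), 'tool_pos': array([0.237, 0.578, 0.198]), 'tcp_rot': array([-3.14 ,  0.   ,  2.752]), 'wrist_force': array([-0.309, -0.321,  0.089]), 'finger_gap': np.float64(0.085)}
top 551.292464343707 322.69222435620907 234.8850347134756 [ 0.304 -0.024  1.297]
gauge 0.85 [260. 155. 419. 246.] 339.0 198.0 9532
template_grip 0.98 [118. 226. 149. 267.] 133.0 247.0 1039
template_grip 0.85 [194. 294. 229. 343.] 210.0 317.0 1147
template_grip 0.59 [174. 230. 219. 275.] 196.0 251.0 1056
fence 0.57 [281. 174. 318. 233.] 301.0 192.0 789
tab 0.91 [282. 176. 310. 195.] 296.0 184.0 411
disc 0.96 [168. 168. 205. 202.] 186.0 185.0 1084
side 495.85261639680823 315.85564476748783 241.98350776347058 [ 0.082 -0.744  0.655]
template_grip 0.82 [245. 175. 277. 206.] 262.0 194.0 632
template_grip 0.66 [228. 152. 264. 179.] 245.0 166.0 594
template_grip 0.56 [184. 197. 232. 232.] 205.0 215.0 955
fence 0.81 [331. 201. 381. 250.] 357.0 223.0 1239
fence 0.56 [477. 346. 506. 385.] 491.0 365.0 891
tab 0.72 [350. 198. 381. 217.] 363.0 209.0 358
disc 0.76 [301. 162. 331. 188.] 314.0 175.0 573
{'fx': 384.9320805735472, 'fy': 384.9320805735472, 'cx': 322.25257530808545, 'cy': 237.58578489205587, 'tool_from_camera': array([[ 6.55845837e-04, -9.61821372e-01, -2.73677215e-01,
         6.91958379e-02],
       [ 9.99999741e-01,  7.11680716e-04, -1.04736727e-04,
        -5.88159049e-04],
       [ 2.95508819e-04, -2.73677075e-01,  9.61821590e-01,
        -1.73635248e-01],
       [ 0.00000000e+00,  0.00000000e+00,  0.00000000e+00,
         1.00000000e+00]])}
```

View pics/top0.png

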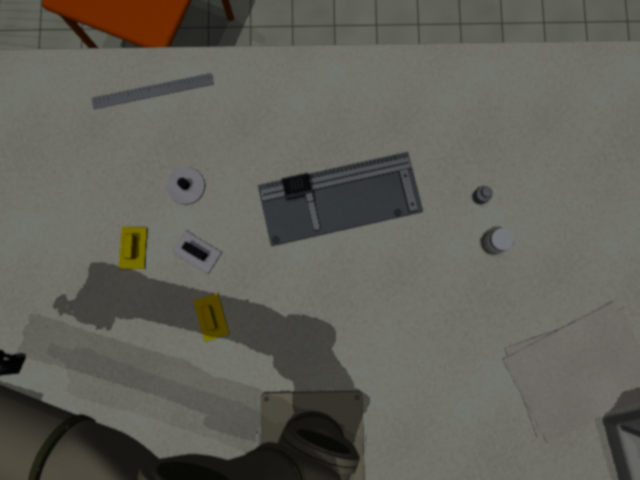

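View pics/side0.png

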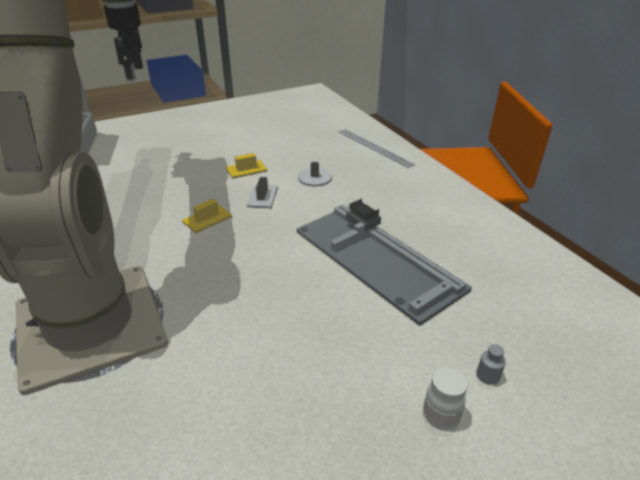

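The wanted template is the aluminium plate with the black handle at top-image (200,252). The candidates that could be taken for it are the yellow look-alikes at (133,247) and (211,317), and the disc at (186,185). The gauge's end stop is at its right end (408,190), and the fence and tab are at (298,186).

```bash
cat > h.py <<'E'
from station import *
import cv2,numpy as np
from scipy.spatial.transform import Rotation as Ro
def cam(c,s=None):
    k=calibration(c)
    if c!='wrist': return k,np.array(k['R']),np.array(k['t'])
    T=np.eye(4);T[:3,:3]=Ro.from_euler('xyz',s['tcp_rot']).as_matrix();T[:3,3]=s['tool_pos']
    T=np.linalg.inv(T@np.array(k['tool_from_camera']));return k,T[:3,:3],T[:3,3]
def unproj(uv,z,C):
    k,R,t=C;uv=np.atleast_2d(uv).astype(float)
    d=np.c_[(uv[:,0]-k['cx'])/k['fx'],(uv[:,1]-k['cy'])/k['fy'],np.ones(len(uv))]@R
    o=-R.T@t;return (o+d*((z-o[2])/d[:,2])[:,None])[:,:2]
def proj(X,C):
    k,R,t=C;p=np.atleast_2d(X)@R.T+t
    return np.c_[k['fx']*p[:,0]/p[:,2]+k['cx'],k['fy']*p[:,1]/p[:,2]+k['cy']]
def rect(region,z,C):
    c=max(cv2.findContours(region.astype(np.uint8),0,cv2.CHAIN_APPROX_NONE)[0],key=cv2.contourArea)[:,0]
    (x,y),(w,h),a=cv2.minAreaRect((unproj(c,z,C)*1000).astype(np.float32))
    a=a if h>w else a-90   # yaw of long (y) axis minus 90
    return np.round([x,y,min(w,h),max(w,h),(a+90)%180-90],1)
E
python3 - <<'E'
from h import *
im=grab_frame('top');C=cam('top')
for n,z in(('gauge',.012),('template_grip',.008),('tab',.06),('disc',.008)):
    for r in regions_of(n,'top')[:3]: print(n,rect(r['region'],z,C),im[r['region']].mean(0).round())
cv2.imwrite('pics/crop.png',cv2.resize(im[210:290,160:260],None,fx=6,fy=6,interpolation=2)[:,:,::-1])
E
```

```text
gauge [564.2 -72.3 154.2 369.6  12. ] [53. 56. 59.]
template_grip [453.  416.8  61.4 100.3  87.7] [99. 90.  5.]
template_grip [440.1 267.4  62.2 102.2 -32.4] [84. 83. 86.]
template_grip [288.  231.3  61.7  99.3 -72.6] [77. 64.  4.]
tab [587.4  28.   38.1  61.5  10.7] [15. 15. 17.]
tab [ 449.3 -423.6   57.    71.4   -0.9] [87. 90. 91.]
disc [599.4 295.4  84.9  87.6  45.5] [95. 94. 98.]
disc [553.2  22.4  66.9 139.9 -79.3] [35. 37. 38.]
```

View pics/crop.png

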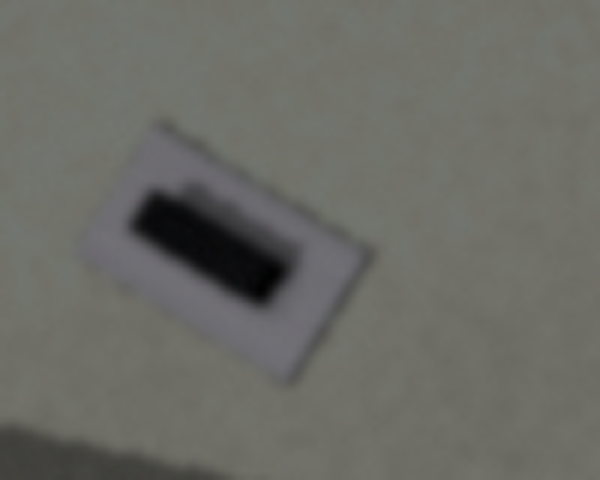

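The crop confirms it: an aluminium plate with a black handle. It lies at (440,267) with yaw -32°.

Request:
{"name": "play_rows", "arguments": {
  "moves": [
    [[203, -311, 0], [0, 0, -1.747]],
    [[203, -311, 0], [0, 0, -1.747]],
    [[203, -311, 0], [0, 0, -1.747]],
    [[203, -311, 0], [0, 0, -1.747]],
    [[203, -311, 0], [0, 0, -1.747]],
    [[203, -311, 0], [0, 0, -1.747]],
    [[203, -311, 0], [0, 0, -1.747]],
    [[203, -311, 0], [0, 0, -1.747]],
    [[203, -311, 0], [0, 0, -1.747]],
    [[203, -311, 0], [0, 0, -1.747]],
    [[203, -311, 0], [0, 0, -1.747]],
    [[203, -311, 0], [0, 0, -1.747]]
  ],
  "hand": 85
}}

```text
t: 2.05
tool_pos: [0.4405, 0.2671, 0.1989]
tcp_rot: [3.141, -0.0, 0.999]
wrist_force: [-0.3, -0.6, -1.3]
finger_gap: 0.0851
grasp_force: 0.0
```

Run:
```python
from h import *
s=get_state();print(s['t'],s['tool_pos'],s['tcp_rot'],s['joint_positions'])
im=grab_frame('wrist');C=cam('wrist',s);cv2.imwrite('pics/w1.png',im[:,:,::-1])
for r in regions_of('template_grip','wrist')[:3]: print(r['confidence'],r['extent'],rect(r['region'],.008,C),im[r['region']].mean(0).round())
```

```text
2.05 [0.44054578 0.26711069 0.1988525 ] [ 3.14148795e+00 -2.72111465e-04  9.98683069e-01] [-0.9026766   0.08255287  0.28585273  1.76280596 -0.02414164  1.29935308
 -1.18339142]
0.66 [290.0, 151.3, 351.2, 255.0] [439.9 265.5  61.2  99.7 -31.4] [93. 89. 91.]
0.59 [540.0, 293.1, 638.6, 377.8] [586.9 -13.4  82.7 110.8  11.9] [36. 36. 37.]
0.58 [178.9, 2.0, 310.4, 116.1] [453.1 414.2  60.8  99.8  87.7] [130. 119.  12.]
```

View pics/w1.png

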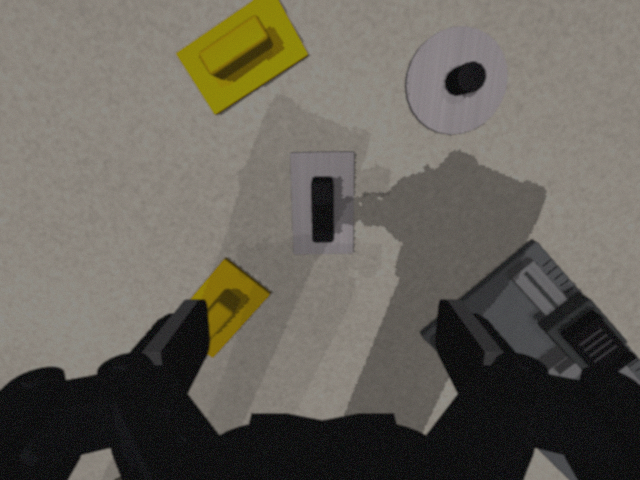

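The wrist view shows the template at (322,205), square to the fingers. The yellow look-alikes are clear of them.

Request:
{"name": "play_rows", "arguments": {
  "moves": [
    [[0, -1, -45], [0, 0, 0]],
    [[0, -1, -90], [0, 0, 0]],
    [[0, -1, -130], [0, 0, 0]],
    [[0, -1, -160], [0, 0, 0]],
    [[0, -1, -175], [0, 0, 0]],
    [[0, -1, -184], [0, 0, 0]],
    [[0, -1, -184], [0, 0, 0]],
    [[0, -1, -184], [0, 0, 0]]
  ],
  "hand": 55
}}

```text
t: 2.95
tool_pos: [0.441, 0.2665, 0.0156]
tcp_rot: [3.141, -0.001, 1.006]
wrist_force: [-0.0, -0.0, 0.9]
finger_gap: 0.055
grasp_force: 0.0
```

Request:
{"name": "play_rows", "arguments": {
  "moves": [
    [[0, 0, 0], [0, 0, 0]],
    [[0, 0, 0], [0, 0, 0]],
    [[0, 0, 0], [0, 0, 0]],
    [[0, 0, 0], [0, 0, 0]],
    [[0, 0, 0], [0, 0, 0]],
    [[0, 0, 0], [0, 0, 0]],
    [[0, 0, 0], [0, 0, 0]]
  ],
  "hand": 0
}}

```text
t: 3.65
tool_pos: [0.4405, 0.2661, 0.0147]
tcp_rot: [3.142, 0.0, 1.005]
wrist_force: [-0.1, 1.0, 0.6]
finger_gap: -0.0002
grasp_force: 0.0
```

The fingers closed on nothing, so I'll look.

Run:
```python
from h import *
s=get_state();print(s['t'],s['tool_pos'],s['finger_gap'],s['grasp_force'])
im=grab_frame('wrist');C=cam('wrist',s);cv2.imwrite('pics/w2.png',im[:,:,::-1])
for r in regions_of('template_grip','wrist')[:3]: print(r['confidence'],r['extent'],rect(r['region'],.008,C),im[r['region']].mean(0).round())
im=grab_frame('top');C=cam('top')
for r in regions_of('template_grip','top')[:3]: print(r['confidence'],r['extent'],rect(r['region'],.008,C),im[r['region']].mean(0).round())
```

```text
3.65 [0.44046417 0.26613585 0.0147088 ] -0.00016180179644567378 0.0
0.87 [36.9, 1.8, 255.6, 98.0] [433.1 390.3  37.8  91.3  57.6] [142. 125.  12.]
0.59 [255.2, 171.7, 381.4, 343.3] [442.5 269.9  59.6  91.  -32. ] [98. 94. 96.]
0.8 [206.2, 293.4, 230.1, 335.7] [293.6 214.6  32.3 103.1 -69. ] [91. 76.  9.]
0.66 [191.2, 240.4, 220.3, 273.6] [429.4 250.3  60.2  64.6 -32.1] [62. 61. 64.]
```

View pics/w2.png

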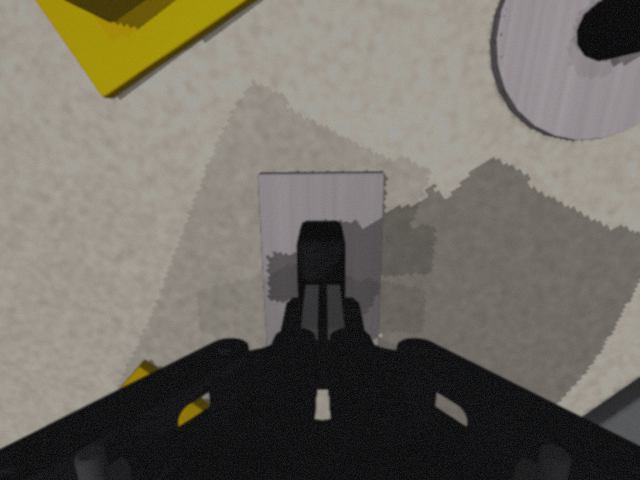

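Run:
```python
from h import *
print(bot.pinch_z,[a for a in dir(bot) if a[0]!='_'])
s=get_state();im=grab_frame('side');C=cam('side')
p=s['tool_pos'];pts=np.array([p,p+[0,0,.03],p+[0,0,.1]]);q=proj(pts,C);print(q)
o=np.array([200,130]);v=cv2.resize(im[130:230,200:320],None,fx=6,fy=6,interpolation=2)[:,:,::-1].copy()
for a in q: cv2.circle(v,tuple(int(x) for x in (a-o)*6),4,(0,0,255),1)
cv2.imwrite('pics/s2.png',v)
```

```text
0.0187 ['Unreachable', 'finish_job', 'pinch_z']
[[261.36990834 191.95448162]
 [260.60935795 181.42607373]
 [258.74434299 155.60840469]]
```

View pics/s2.png

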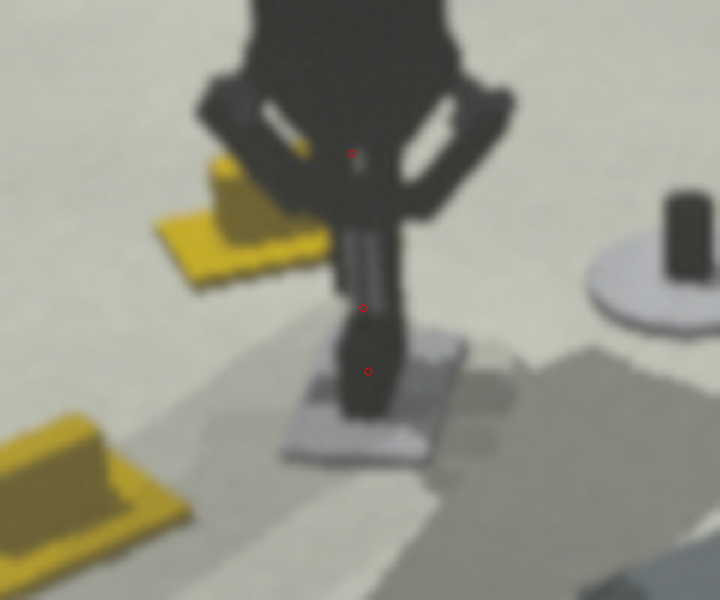

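The side crop shows the closed fingers standing on top of the handle at (365,310). The real fingertips are about 30 to 37 mm above the reported TCP, so I'll open and go lower, watching the force.

Request:
{"name": "play_rows", "arguments": {
  "moves": [
    [[0, 0, 8], [0, 0, 0]],
    [[0, 0, 8], [0, 0, 0]],
    [[0, 0, 8], [0, 0, 0]],
    [[0, 0, 8], [0, 0, 0]],
    [[0, 0, 8], [0, 0, 0]],
    [[0, 0, 0], [0, 0, 0]],
    [[0, 0, -8], [0, 0, 0]],
    [[0, 0, -16], [0, 0, 0]],
    [[0, 0, -24], [0, 0, 0]],
    [[0, 0, -24], [0, 0, 0]]
  ],
  "hand": 55
}}

```text
t: 4.9
tool_pos: [0.4396, 0.2655, -0.0108]
tcp_rot: [-3.141, 0.002, 1.005]
wrist_force: [0.2, -0.1, 0.8]
finger_gap: 0.055
grasp_force: 0.0
```

Request:
{"name": "play_rows", "arguments": {
  "moves": [
    [[0, 0, -5], [0, 0, 0]],
    [[0, 0, -10], [0, 0, 0]],
    [[0, 0, -10], [0, 0, 0]]
  ]
}}

```text
t: 5.2
tool_pos: [0.4402, 0.2659, -0.0199]
tcp_rot: [-3.141, 0.001, 1.005]
wrist_force: [0.5, -0.7, -0.1]
finger_gap: 0.055
grasp_force: 0.0
```

Request:
{"name": "play_rows", "arguments": {
  "moves": [
    [[0, 0, 0], [0, 0, 0]],
    [[0, 0, 0], [0, 0, 0]],
    [[0, 0, 0], [0, 0, 0]],
    [[0, 0, 0], [0, 0, 0]],
    [[0, 0, 0], [0, 0, 0]],
    [[0, 0, 0], [0, 0, 0]]
  ],
  "hand": 0
}}

```text
t: 5.8
tool_pos: [0.4408, 0.2664, -0.0189]
tcp_rot: [3.141, -0.001, 1.005]
wrist_force: [-1.1, -0.2, 5.9]
finger_gap: 0.0189
grasp_force: 59.6
```

Request:
{"name": "play_rows", "arguments": {
  "moves": [
    [[0, 0, 20], [0, 0, 0]],
    [[0, 0, 60], [0, 0, 0]],
    [[0, 0, 100], [0, 0, 0]],
    [[0, 0, 100], [0, 0, 0]]
  ]
}}

```text
t: 6.2
tool_pos: [0.4431, 0.2679, 0.0855]
tcp_rot: [3.139, -0.008, 1.005]
wrist_force: [0.4, 0.4, -1.3]
finger_gap: 0.0189
grasp_force: 59.1
```

Run:
```python
from h import *
s=get_state()
im=grab_frame('wrist');cv2.imwrite('pics/w3.png',im[:,:,::-1])
C=cam('top');t=grab_frame('top')
th=np.radians(12);Rg=np.array([[np.cos(th),-np.sin(th)],[np.sin(th),np.cos(th)]])
for n,z in(('gauge',.012),('tab',.06)):
    for r in regions_of(n,'top')[:1]: print(n,rect(r['region'],z,C))
g=cv2.resize(t[140:260,250:430],None,fx=4,fy=4,interpolation=2)
v=np.zeros((480,360+720,3),np.uint8)[:, :720].copy();v[:]=g
cv2.imwrite('pics/g.png',cv2.convertScaleAbs(v,alpha=1.7)[:,:,::-1])
```

```text
gauge [564.3 -70.7 156.6 373.   12.4]
tab [587.5  28.   36.4  57.8  13. ]
```

View pics/g.png

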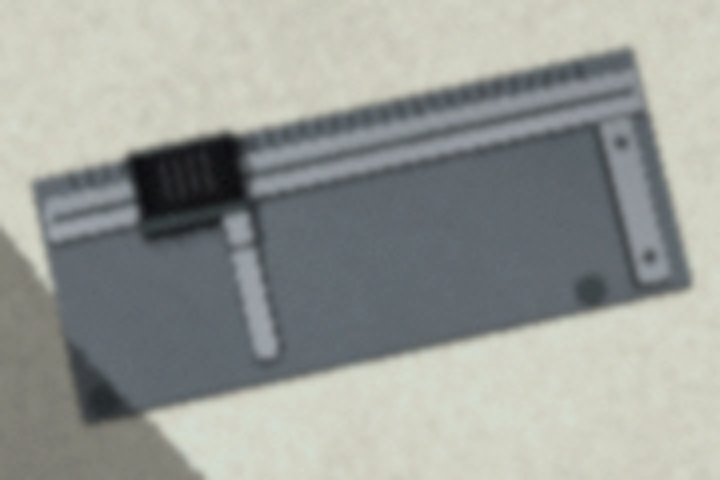

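View pics/w3.png

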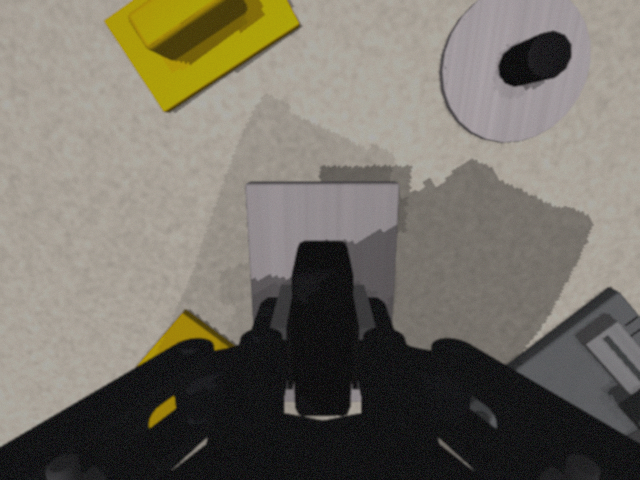

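The g crop shows the bed corners at (36,185), (630,50), (690,285) and (85,422), with the stop's inner edge from (600,127) to (638,278). The wrist view shows the template hanging from the fingers, square and centred.

Run:
```python
from h import *
C=cam('top');f=lambda a,z:unproj((np.array(a)-1.5)/4+[250,140],z,C)*1000
c=f([(36,185),(630,50),(690,285),(85,422)],.012);print(c.round(1),c.mean(0))
e=c[0]+c[3]-c[1]-c[2];print('yaw',np.degrees(np.arctan2(-e[0],e[1])), cv2.minAreaRect(c.astype(np.float32)))
th=np.arctan2(-e[0],e[1]);ux=np.array([np.cos(th),np.sin(th)]);uy=np.array([-ux[1],ux[0]]);o=c.mean(0)
for n,p,z in(('stop',[(600,127),(638,278)],.03),('fence',[(252,212),(278,355)],.034),('rail',[(47,242),(640,105)],.026)):
    w=f(p,z)-o;print(n,(w@ux).round(1),(w@uy).round(1))
w=np.array([587.5,28])-o;print('tab',w@ux,w@uy)
t=np.array([-20,-90]);print('target',o+t[0]*ux+t[1]*uy)
```

```text
[[ 594.2  120. ]
 [ 671.7 -236.4]
 [ 528.1 -266.8]
 [ 451.9   91.3]] [561.47688819 -73.00167223]
yaw 12.138236356385967 ((561.7973022460938, -72.56686401367188), (146.76589965820312, 366.2400817871094), 12.011594772338867)
stop [ 27.7 -64.9] [-150.3 -149.9]
fence [ 23.2 -62.5] [61.  65.1]
rail [34.4 36.1] [ 181.8 -177.4]
tab 46.67904316068745 93.27168419126012
target [ 560.8484192  -165.19497474]
```

Request:
{"name": "play_rows", "arguments": {
  "moves": [
    [[10, -35, 10], [0, 0, 0.07]],
    [[20, -75, 10], [0, 0, 0.14]],
    [[32, -115, 10], [0, 0, 0.21]],
    [[44, -155, 10], [0, 0, 0.28]],
    [[56, -195, 10], [0, 0, 0.35]],
    [[68, -235, 10], [0, 0, 0.42]],
    [[80, -275, 10], [0, 0, 0.5]],
    [[92, -315, 10], [0, 0, 0.58]],
    [[102, -355, 10], [0, 0, 0.66]],
    [[112, -395, 10], [0, 0, 0.73]],
    [[120, -425, 10], [0, 0, 0.777]],
    [[124, -434, 10], [0, 0, 0.777]]
  ]
}}

```text
t: 7.6
tool_pos: [0.5631, -0.1722, 0.0889]
tcp_rot: [-3.138, 0.001, 1.778]
wrist_force: [0.2, -0.5, -1.9]
finger_gap: 0.0189
grasp_force: 59.0
```

Request:
{"name": "play_rows", "arguments": {
  "moves": [
    [[0, 0, -10], [0, 0, 0]],
    [[0, 0, -30], [0, 0, 0]],
    [[0, 0, -50], [0, 0, 0]],
    [[0, 0, -50], [0, 0, 0]],
    [[0, 0, -50], [0, 0, 0]]
  ]
}}

```text
t: 8.1
tool_pos: [0.5639, -0.1664, 0.04]
tcp_rot: [-3.14, -0.001, 1.783]
wrist_force: [0.8, 0.3, -1.6]
finger_gap: 0.0192
grasp_force: 59.0
```

Run:
```python
from h import *
s=get_state();print(s['t'],s['tool_pos'],s['tcp_rot'],s['joint_positions'].round(2),s['finger_gap'],s['wrist_force'])
im=grab_frame('wrist');C=cam('wrist',s);cv2.imwrite('pics/w4.png',im[:,:,::-1])
o=np.array([.562,-.0725]);th=np.radians(12.1);ux=np.array([np.cos(th),np.sin(th)]);uy=np.array([-ux[1],ux[0]])
w=s['tool_pos'][:2]-o;print('gauge xy of tcp',w@ux*1e3,w@uy*1e3)
for x,y,z in((30,-150,30),(-70,-150,30),(32,-150,12),(-75,-185,12)): print((x,y,z),proj(np.r_[o+x*1e-3*ux+y*1e-3*uy,z*1e-3],C).round())
```

```text
8.1 [ 0.56390442 -0.16636691  0.04000871] [-3.13994572e+00 -1.02073545e-03  1.78293835e+00] [-0.19  0.42  0.49  1.76 -0.23  1.02  0.6 ] 0.019223031844833954 [ 0.78419407  0.33842615 -1.57045398]
gauge xy of tcp -17.814136907217794 -92.18069645542445
(30, -150, 30) [[410. 368.]]
(-70, -150, 30) [[227. 368.]]
(32, -150, 12) [[406. 350.]]
(-75, -185, 12) [[230. 399.]]
```

View pics/w4.png

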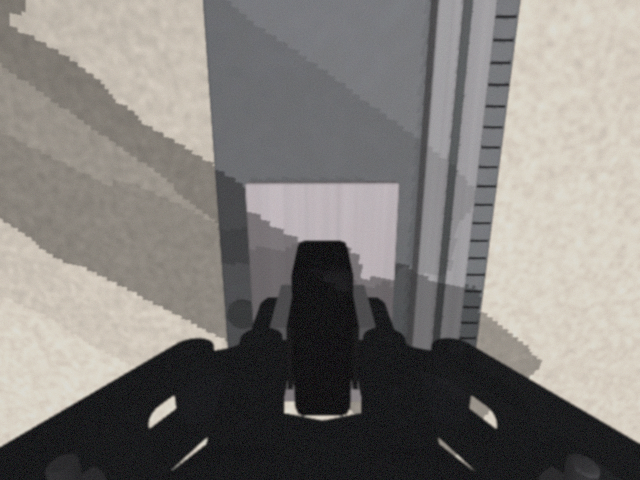

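The template is square over the bed with the rail clear to its right. About 8 mm remains to the stop.

Request:
{"name": "play_rows", "arguments": {
  "moves": [
    [[0, -1, -20], [0, 0, 0]],
    [[0, -1, -35], [0, 0, 0]],
    [[0, -1, -42], [0, 0, 0]],
    [[0, -1, -46], [0, 0, 0]],
    [[0, -1, -46], [0, 0, 0]],
    [[0, -1, -46], [0, 0, 0]]
  ]
}}

```text
t: 8.75
tool_pos: [0.5649, -0.169, -0.0047]
tcp_rot: [3.141, 0.0, 1.782]
wrist_force: [0.1, -0.2, -2.3]
finger_gap: 0.0193
grasp_force: 59.2
```

Request:
{"name": "play_rows", "arguments": {
  "moves": [
    [[0, 0, -1], [0, 0, 0]],
    [[0, 0, -2], [0, 0, 0]],
    [[0, 0, -2], [0, 0, 0]]
  ]
}}

```text
t: 9.05
tool_pos: [0.5649, -0.1689, -0.0068]
tcp_rot: [3.141, 0.0, 1.782]
wrist_force: [-0.8, -0.7, 1.6]
finger_gap: 0.0188
grasp_force: 59.6
```

Request:
{"name": "play_rows", "arguments": {
  "moves": [
    [[0, 0, -1], [0, 0, 0]],
    [[0, 0, -1], [0, 0, 0]]
  ]
}}

```text
t: 9.25
tool_pos: [0.5649, -0.1689, -0.0068]
tcp_rot: [3.141, -0.0, 1.782]
wrist_force: [-5.5, 2.3, 14.3]
finger_gap: 0.0193
grasp_force: 61.4
```

Request:
{"name": "play_rows", "arguments": {
  "moves": [
    [[0, 0, 0], [0, 0, 0]],
    [[0, 0, 0], [0, 0, 0]],
    [[0, 0, 0], [0, 0, 0]],
    [[0, 0, 0], [0, 0, 0]],
    [[0, 0, 0], [0, 0, 0]],
    [[0, 0, 30], [0, 0, 0]],
    [[0, 0, 70], [0, 0, 0]],
    [[0, 0, 100], [0, 0, 0]],
    [[0, 0, 100], [0, 0, 0]]
  ],
  "hand": 45
}}

```text
t: 10.15
tool_pos: [0.5671, -0.1697, 0.0962]
tcp_rot: [3.135, 0.002, 1.781]
wrist_force: [-0.0, -0.5, -0.1]
finger_gap: 0.045
grasp_force: 0.0
```

Run:
```python
from h import *
s=get_state();print(s['t'],s['tool_pos'],s['tcp_rot'])
im=grab_frame('wrist');C=cam('wrist',s);cv2.imwrite('pics/w5.png',im[:,:,::-1])
o=np.array([.562,-.0725]);th=np.radians(12.1);ux=np.array([np.cos(th),np.sin(th)]);uy=np.array([-ux[1],ux[0]])
for r in regions_of('template_grip','wrist')[:2]:
    a=rect(r['region'],.02,C);w=a[:2]/1e3-o;print(r['confidence'],a,w@ux*1e3,w@uy*1e3)
for r in regions_of('tab','wrist')[:2]:
    a=rect(r['region'],.06,C);w=a[:2]/1e3-o;print(r['confidence'],r['extent'],a,w@ux*1e3,w@uy*1e3)
```

```text
10.15 [ 0.56705739 -0.16973478  0.09615226] [3.13491491e+00 2.27055422e-03 1.78145465e+00]
0.97 [ 564.9 -169.1   60.3  100.7   11.8] -17.413581789909323 -95.06175450330242
```

View pics/w5.png

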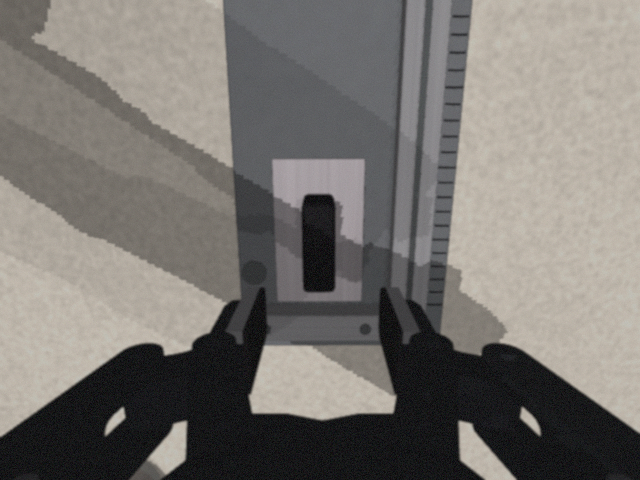

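The template is on the bed, square, at gauge (-17,-95). Next is the tab: close the fingers and stop 40 mm short for a look.

Request:
{"name": "play_rows", "arguments": {
  "moves": [
    [[8, 40, 5], [0, 0, 0]],
    [[16, 80, 5], [0, 0, 0]],
    [[24, 120, 5], [0, 0, 0]],
    [[30, 158, 5], [0, 0, 0]],
    [[30, 158, 5], [0, 0, 0]],
    [[30, 158, 5], [0, 0, 0]],
    [[30, 158, 5], [0, 0, 0]]
  ],
  "hand": 0
}}

```text
t: 11.0
tool_pos: [0.5938, -0.0123, 0.0959]
tcp_rot: [-3.14, 0.001, 1.78]
wrist_force: [-1.1, -1.1, 0.2]
finger_gap: 0.0001
grasp_force: 0.0
```

Run:
```python
from h import *
s=get_state();print(s['t'],s['tool_pos'],s['tcp_rot'])
im=grab_frame('wrist');C=cam('wrist',s);cv2.imwrite('pics/w6.png',im[:,:,::-1])
o=np.array([.562,-.0725]);th=np.radians(12.1);ux=np.array([np.cos(th),np.sin(th)]);uy=np.array([-ux[1],ux[0]])
for n in('tab','fence'):
  for r in regions_of(n,'wrist')[:2]:
    a=rect(r['region'],.064,C);w=a[:2]/1e3-o;print(n,r['confidence'],r['extent'],a,w@ux*1e3,w@uy*1e3)
```

```text
11.0 [ 0.59380928 -0.01234761  0.09585024] [-3.13999200e+00  5.90704244e-04  1.78026061e+00]
tab 0.61 [292.6, 125.1, 364.6, 237.7] [587.2  26.5  36.1  60.8  11.9] 45.39237529379524 91.5181526539257
fence 0.62 [152.4, 122.7, 372.7, 239.5] [552.4  19.5  61.9 117.2 -78. ] 9.898188714268933 91.96839598566847
```

View pics/w6.png

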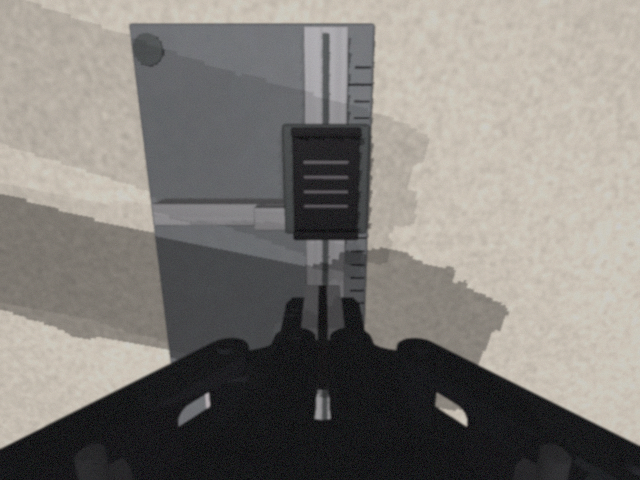

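The tab is at (325,180), which puts it at world (587,27).

Request:
{"name": "play_rows", "arguments": {
  "moves": [
    [[-7, 39, 0], [0, 0, 0]],
    [[-7, 39, 0], [0, 0, 0]],
    [[-7, 39, -30], [0, 0, 0]],
    [[-7, 39, -55], [0, 0, 0]],
    [[-7, 39, -62], [0, 0, 0]],
    [[-7, 39, -62], [0, 0, 0]],
    [[-7, 39, -62], [0, 0, 0]]
  ]
}}

```text
t: 11.85
tool_pos: [0.5882, 0.0278, 0.0358]
tcp_rot: [3.14, 0.0, 1.781]
wrist_force: [0.1, 0.3, 1.2]
finger_gap: -0.0
grasp_force: 0.0
```

Request:
{"name": "play_rows", "arguments": {
  "moves": [
    [[0, 0, -2], [0, 0, 0]],
    [[0, 0, -4], [0, 0, 0]],
    [[0, 0, -4], [0, 0, 0]]
  ]
}}

```text
t: 12.15
tool_pos: [0.5876, 0.0282, 0.031]
tcp_rot: [3.141, -0.0, 1.782]
wrist_force: [0.7, -0.3, -0.1]
finger_gap: 0.0002
grasp_force: 0.0
```

Request:
{"name": "play_rows", "arguments": {
  "moves": [
    [[0, 0, -2], [0, 0, 0]],
    [[0, 0, -4], [0, 0, 0]],
    [[0, 0, -4], [0, 0, 0]],
    [[0, 0, -4], [0, 0, 0]]
  ]
}}

```text
t: 12.55
tool_pos: [0.5876, 0.0282, 0.0268]
tcp_rot: [3.141, -0.0, 1.782]
wrist_force: [-0.0, -0.3, 0.8]
finger_gap: -0.0001
grasp_force: 0.6
```

Request:
{"name": "play_rows", "arguments": {
  "moves": [
    [[0, 0, -2], [0, 0, 0]],
    [[0, 0, -3], [0, 0, 0]],
    [[0, 0, -3], [0, 0, 0]],
    [[0, 0, -3], [0, 0, 0]]
  ]
}}

```text
t: 12.95
tool_pos: [0.5877, 0.0282, 0.0239]
tcp_rot: [3.141, -0.0, 1.782]
wrist_force: [0.4, -0.1, 3.6]
finger_gap: -0.0001
grasp_force: 2.0
```

Request:
{"name": "play_rows", "arguments": {
  "moves": [
    [[0, 0, -1], [0, 0, 0]],
    [[0, 0, -2], [0, 0, 0]],
    [[0, 0, -2], [0, 0, 0]],
    [[0, 0, -2], [0, 0, 0]]
  ]
}}

```text
t: 13.35
tool_pos: [0.5876, 0.0282, 0.0219]
tcp_rot: [3.141, -0.0, 1.782]
wrist_force: [-0.9, 1.1, 4.9]
finger_gap: -0.0001
grasp_force: 2.9
```

Request:
{"name": "play_rows", "arguments": {
  "moves": [
    [[0, 0, -1], [0, 0, 0]],
    [[0, 0, -2], [0, 0, 0]],
    [[0, 0, -2], [0, 0, 0]],
    [[0, 0, -2], [0, 0, 0]]
  ]
}}

```text
t: 13.75
tool_pos: [0.5879, 0.0281, 0.0214]
tcp_rot: [3.141, -0.0, 1.782]
wrist_force: [-6.8, -0.8, 19.8]
finger_gap: -0.0002
grasp_force: 10.4
```

The tab is bottomed at about 20 N, so I'll slide slowly along gauge -y.

Request:
{"name": "play_rows", "arguments": {
  "moves": [
    [[0.4, -2, 0], [0, 0, 0]],
    [[0.9, -4, 0], [0, 0, 0]],
    [[1.7, -8, 0], [0, 0, 0]],
    [[2.6, -12, 0], [0, 0, 0]],
    [[3.4, -16, 0], [0, 0, 0]],
    [[4.3, -20, 0], [0, 0, 0]],
    [[5.1, -24, 0], [0, 0, 0]],
    [[6, -28, 0], [0, 0, 0]],
    [[6.9, -32, 0], [0, 0, 0]],
    [[7.7, -36, 0], [0, 0, 0]],
    [[8.6, -40, 0], [0, 0, 0]],
    [[8.6, -40, 0], [0, 0, 0]]
  ]
}}

```text
t: 14.95
tool_pos: [0.5966, -0.013, 0.0214]
tcp_rot: [3.14, 0.0, 1.781]
wrist_force: [-6.2, -2.6, 20.6]
finger_gap: -0.0001
grasp_force: 10.1
```

```bash
cat > m.py <<'E'
from h import *
o=np.array([.562,-.0725]);th=np.radians(12.1);ux=np.array([np.cos(th),np.sin(th)]);uy=np.array([-ux[1],ux[0]])
s=get_state();w=s['tool_pos'][:2]-o;print(s['t'],'tcp',s['tool_pos'],w@ux*1e3,w@uy*1e3)
for c in('top','wrist'):
  im=grab_frame(c);C=cam(c,s)
  for n,z in(('tab',.06),('fence',.034),('template_grip',.02)):
    for r in regions_of(n,c)[:2]:
      a=rect(r['region'],z,C);w=a[:2]/1e3-o
      if abs(w@ux)<.1 and abs(w@uy)<.19: print(c,n,round(r['confidence'],2),a,(w@ux*1e3).round(1),(w@uy*1e3).round(1))
E
python3 m.py
```

```text
14.95 tcp [ 0.59661081 -0.01299026  0.0213869 ] 46.31621128661892 50.93255384580935
top fence 0.71 [ 573.4 -141.1  149.   221.9   12.1] -3.2 -69.5
top fence 0.49 [508.2 -56.2  11.6  28.2  89. ] -49.2 27.2
top template_grip 0.73 [ 564.4 -167.7   63.   101.2   10.7] -17.6 -93.6
wrist tab 0.67 [ 5.933e+02 -5.000e-01  3.530e+01  3.850e+01  1.360e+01] 45.7 63.8
wrist fence 0.92 [556.1 -22.   63.5 134.8 -77. ] 4.8 50.6
```

The fence moved with the finger (arm now at gauge y≈27). I'll continue.

Request:
{"name": "play_rows", "arguments": {
  "moves": [
    [[0.4, -2, 0], [0, 0, 0]],
    [[1.3, -6, 0], [0, 0, 0]],
    [[2.1, -10, 0], [0, 0, 0]],
    [[3, -14, 0], [0, 0, 0]],
    [[3.9, -18, 0], [0, 0, 0]],
    [[4.9, -23, 0], [0, 0, 0]],
    [[6, -28, 0], [0, 0, 0]],
    [[7.1, -33, 0], [0, 0, 0]],
    [[8.1, -38, 0], [0, 0, 0]],
    [[9.2, -43, 0], [0, 0, 0]],
    [[10.3, -48, 0], [0, 0, 0]],
    [[10.3, -48, 0], [0, 0, 0]]
  ]
}}

```text
t: 16.55
tool_pos: [0.6069, -0.0615, 0.0214]
tcp_rot: [3.14, 0.001, 1.78]
wrist_force: [-5.9, -3.3, 19.5]
finger_gap: -0.0001
grasp_force: 9.7
```

Request:
{"name": "play_rows", "arguments": {
  "moves": [
    [[0.4, -2, 0], [0, 0, 0]],
    [[0.9, -4, 0], [0, 0, 0]],
    [[1.5, -7, 0], [0, 0, 0]],
    [[2.1, -10, 0], [0, 0, 0]],
    [[2.6, -12, 0], [0, 0, 0]],
    [[3, -14, 0], [0, 0, 0]],
    [[3.2, -15, 0], [0, 0, 0]],
    [[3.2, -15, 0], [0, 0, 0]]
  ]
}}

```text
t: 17.35
tool_pos: [0.6099, -0.0757, 0.0214]
tcp_rot: [3.141, 0.0, 1.781]
wrist_force: [-7.1, -1.3, 20.6]
finger_gap: -0.0001
grasp_force: 10.0
```

```bash
python3 m.py
```

```text
17.35 tcp [ 0.60985505 -0.07573979  0.02139581] 46.112749482340405 -13.199115805807176
top tab 0.45 [ 574.3 -171.4  144.1  148.9   12.2] -8.7 -99.3
top template_grip 0.76 [ 565.8 -170.3   63.3  101.6   11.6] -16.8 -96.4
wrist tab 0.8 [606.5 -63.1  35.4  38.1  13.7] 45.5 -0.1
wrist fence 0.9 [569.4 -84.3  63.1 134.  -77.9] 4.8 -13.1
wrist template_grip 0.74 [ 539.2 -133.4   14.6   32.1  -49.6] -35.1 -54.8
```

Request:
{"name": "play_rows", "arguments": {
  "moves": [
    [[0.2, -1, 0], [0, 0, 0]],
    [[0.4, -2, 0], [0, 0, 0]],
    [[0.6, -3, 0], [0, 0, 0]],
    [[0.9, -4, 0], [0, 0, 0]],
    [[0.9, -4, 0], [0, 0, 0]]
  ]
}}

```text
t: 18.25
tool_pos: [0.6106, -0.0792, 0.0214]
tcp_rot: [3.141, -0.0, 1.781]
wrist_force: [-8.8, 0.8, 20.2]
finger_gap: 0.0001
grasp_force: 10.4
```

Request:
{"name": "play_rows", "arguments": {
  "moves": [
    [[0.2, -1, 0], [0, 0, 0]],
    [[0.2, -1, 0], [0, 0, 0]],
    [[0.4, -2, 0], [0, 0, 0]],
    [[0.4, -2, 0], [0, 0, 0]]
  ]
}}

```text
t: 18.65
tool_pos: [0.611, -0.0811, 0.0214]
tcp_rot: [3.141, -0.0, 1.781]
wrist_force: [-8.0, 0.7, 21.6]
finger_gap: -0.0003
grasp_force: 10.4
```

Request:
{"name": "play_rows", "arguments": {
  "moves": [
    [[0.2, -1, 0], [0, 0, 0]],
    [[0.2, -1, 0], [0, 0, 0]],
    [[0.4, -2, 0], [0, 0, 0]],
    [[0.4, -2, 0], [0, 0, 0]]
  ]
}}

```text
t: 19.05
tool_pos: [0.6114, -0.0831, 0.0214]
tcp_rot: [3.141, -0.0, 1.781]
wrist_force: [-8.2, 0.6, 20.1]
finger_gap: -0.0002
grasp_force: 10.4
```

```bash
python3 m.py
```

```text
19.05 tcp [ 0.61143854 -0.08313887  0.0213882 ] 46.11007043650197 -20.765741399126576
top template_grip 0.73 [ 566.5 -175.6   60.4   98.5   13.3] -17.2 -101.8
wrist tab 0.68 [607.9 -70.5  34.9  38.1  13.7] 45.3 -7.7
wrist fence 0.98 [571.1 -92.5  62.9 135.  -76.4] 4.7 -21.5
wrist template_grip 0.97 [ 541.  -141.2   14.1   31.6  -50.9] -34.9 -62.8
```

Request:
{"name": "play_rows", "arguments": {
  "moves": [
    [[0.2, -1, 0], [0, 0, 0]],
    [[0.2, -1, 0], [0, 0, 0]],
    [[0.2, -1, 0], [0, 0, 0]]
  ]
}}

```text
t: 19.75
tool_pos: [0.6115, -0.0834, 0.0214]
tcp_rot: [3.141, -0.001, 1.782]
wrist_force: [-8.4, 2.5, 22.9]
finger_gap: -0.0002
grasp_force: 10.8
```

Request:
{"name": "play_rows", "arguments": {
  "moves": [
    [[0.2, -1, 0], [0, 0, 0]],
    [[0.2, -1, 0], [0, 0, 0]],
    [[0.2, -1, 0], [0, 0, 0]]
  ]
}}

```text
t: 20.05
tool_pos: [0.6116, -0.0835, 0.0214]
tcp_rot: [3.141, -0.002, 1.783]
wrist_force: [-10.3, 5.3, 22.6]
finger_gap: -0.0
grasp_force: 11.5
```

The stop has been reached: the force rises and the motion stalls. Lift slowly to lock the fence.

Request:
{"name": "play_rows", "arguments": {
  "moves": [
    [[0, 0, 1], [0, 0, 0]],
    [[0, 0, 2], [0, 0, 0]],
    [[0, 0, 3], [0, 0, 0]],
    [[0, 0, 4], [0, 0, 0]],
    [[0, 0, 5], [0, 0, 0]],
    [[0, 0, 6.5], [0, 0, 0]],
    [[0, 0, 8], [0, 0, 0]],
    [[0, 0, 10], [0, 0, 0]],
    [[0, 0, 30], [0, 0, 0]],
    [[0, 0, 70], [0, 0, 0]],
    [[0, 0, 100], [0, 0, 0]],
    [[0, 0, 100], [0, 0, 0]]
  ]
}}

```text
t: 21.25
tool_pos: [0.6141, -0.086, 0.1243]
tcp_rot: [3.135, 0.002, 1.781]
wrist_force: [-0.1, -0.4, -0.9]
finger_gap: -0.0002
grasp_force: 0.0
```

Request:
{"name": "play_rows", "arguments": {
  "moves": [
    [[10, -40, 30], [0, 0, 0]],
    [[20, -80, 30], [0, 0, 0]],
    [[25, -120, 30], [0, 0, 0]],
    [[30, -160, 30], [0, 0, 0]],
    [[30, -160, 30], [0, 0, 0]],
    [[30, -160, 30], [0, 0, 0]]
  ]
}}

```text
t: 21.85
tool_pos: [0.6408, -0.2465, 0.1486]
tcp_rot: [-3.14, 0.0, 1.779]
wrist_force: [-0.6, 1.1, -0.0]
finger_gap: 0.0001
grasp_force: 0.0
```

```bash
python3 m.py
```

```text
21.85 tcp [ 0.640836   -0.24648925  0.14860754] 40.61314478801811 -186.64925680998405
top tab 0.91 [612.  -83.2  36.6  59.2  11.5] 46.6 -20.9
top fence 0.8 [575.5 -89.7  70.1 132.  -79.9] 9.6 -19.6
wrist tab 0.73 [ 615.4 -112.7   13.5   36.   -78.1] 43.8 -50.5
wrist fence 0.67 [ 574.7 -119.2   24.   133.5  -78. ] 2.6 -48.3
wrist template_grip 0.9 [ 566.1 -179.4   60.6   98.4   12. ] -18.4 -105.4
wrist template_grip 0.71 [ 613.5 -102.9   16.2   42.   -78.1] 44.0 -40.5
```

Clear the top camera's view for a final check.

Request:
{"name": "play_rows", "arguments": {
  "moves": [
    [[-20, 50, 40], [0, 0, 0]],
    [[-40, 100, 60], [0, 0, 0]],
    [[-70, 150, 60], [0, 0, 0]],
    [[-100, 200, 60], [0, 0, 0]],
    [[-130, 250, 60], [0, 0, 0]],
    [[-160, 300, 60], [0, 0, 0]],
    [[-180, 350, 60], [0, 0, 0]],
    [[-190, 400, 60], [0, 0, 0]],
    [[-190, 430, 60], [0, 0, 0]],
    [[-190, 430, 60], [0, 0, 0]]
  ]
}}

```text
t: 23.25
tool_pos: [0.4502, 0.1884, 0.2103]
tcp_rot: [3.14, -0.001, 1.785]
wrist_force: [1.1, 1.3, -0.8]
finger_gap: 0.0003
grasp_force: 0.0
```

```bash
python3 m.py
python3 - <<'E'
from h import *
im=grab_frame('top');C=cam('top');o=np.array([.562,-.0725]);th=np.radians(12.1);ux=np.array([np.cos(th),np.sin(th)]);uy=np.array([-ux[1],ux[0]])
# brightness profile along gauge y at template's side strips (z=20mm), y=-180..-20
ys=np.arange(-176,-20,2)
for x in(-36,4):
    p=np.array([proj(np.r_[o+x*1e-3*ux+y*1e-3*uy,.022],C)[0] for y in ys]).astype(np.float32)
    v=cv2.remap(cv2.cvtColor(im,cv2.COLOR_RGB2GRAY),p[:,:1],p[:,1:],cv2.INTER_LINEAR).ravel()
    print(x,list(zip(ys.tolist(),v.tolist())))
E
```

```text
23.25 tcp [0.45019565 0.18841723 0.21026302] -54.62732632130005 278.556757933655
top tab 0.58 [610.5 -82.5  40.   63.2  10.2] 45.3 -19.9
top fence 0.96 [572.1 -89.8  66.5 139.9 -80. ] 6.2 -19.0
top template_grip 0.7 [ 566.7 -174.8   63.    98.8   10.7] -16.8 -101.0
-36 [(-176, 58), (-174, 59), (-172, 65), (-170, 75), (-168, 83), (-166, 87), (-164, 87), (-162, 87), (-160, 88), (-158, 88), (-156, 85), (-154, 78), (-152, 73), (-150, 80), (-148, 95), (-146, 110), (-144, 116), (-142, 116), (-140, 117), (-138, 117), (-136, 117), (-134, 118), (-132, 117), (-130, 116), (-128, 117), (-126, 118), (-124, 117), (-122, 117), (-120, 117), (-118, 118), (-116, 118), (-114, 118), (-112, 118), (-110, 118), (-108, 118), (-106, 117), (-104, 118), (-102, 118), (-100, 118), (-98, 119), (-96, 119), (-94, 118), (-92, 118), (-90, 118), (-88, 118), (-86, 118), (-84, 119), (-82, 119), (-80, 118), (-78, 118), (-76, 119), (-74, 120), (-72, 121), (-70, 121), (-68, 121), (-66, 121), (-64, 121), (-62, 121), (-60, 121), (-58, 121), (-56, 117), (-54, 110), (-52, 100), (-50, 95), (-48, 93), (-46, 92), (-44, 91), (-42,
[... 361 characters left out ...]
), (-136, 115), (-134, 115), (-132, 113), (-130, 112), (-128, 113), (-126, 114), (-124, 114), (-122, 113), (-120, 112), (-118, 113), (-116, 114), (-114, 114), (-112, 113), (-110, 112), (-108, 113), (-106, 113), (-104, 114), (-102, 114), (-100, 113), (-98, 112), (-96, 113), (-94, 114), (-92, 114), (-90, 113), (-88, 112), (-86, 113), (-84, 113), (-82, 114), (-80, 114), (-78, 114), (-76, 115), (-74, 116), (-72, 116), (-70, 116), (-68, 116), (-66, 116), (-64, 116), (-62, 117), (-60, 116), (-58, 113), (-56, 104), (-54, 92), (-52, 77), (-50, 72), (-48, 72), (-46, 74), (-44, 74), (-42, 72), (-40, 66), (-38, 56), (-36, 50), (-34, 51), (-32, 55), (-30, 59), (-28, 60), (-26, 60), (-24, 60), (-22, 61)]
```

The template sits square and snug: both strips give the same profile, with no bed showing at either end.

```bash
python3 -c "from station import bot;print(bot.finish_job())"
```

```text
the job is handed in; nothing more can be done
None
```

The template lies on the gauge bed, snug between fence and end stop and square as far as the images show, with the tab let go to lock the fence. The job is handed in with no verdict returned. I viewed 11 pictures, one over the limit of 10.

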